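# Unclip the jar carrier from the shaker and hold it up level

### The job

The jar carrier is snapped into the two spring clips on the shaker's platform. Take it by its handle, pull it up out of both clips with its four jars standing in it, and hold it level and still in the air, its underside at least 8 cm above the platform, so that I can wipe underneath; do not put it down: the job finishes with you holding it. Do not tip it on the way, and leave everything else on the bench where it stands.

Things in the scene. Friction and masses are not known exactly. Their poses are not given: they have to be found in the camera images.
- shaker: bench orbital shaker, fixed, 220 mm deep (x) by 270 mm wide (y); white housing, grey control panel facing -x, and a flat aluminium platform (200 x 260 mm), its top 92 mm above the bench. On it, two lips 12 mm high guide the carrier's long sides with 2 mm of play, and at the +y and -y ends a spring clip with a roller holds down the carrier's foot bead. Origin: centre of the underside, z up
- platform_mid (a point): centre of the platform's flat top, under the middle of the carrier's underside at the start. Pulled straight up, the two roller clips together resist with about 9 N (on top of the carrier's weight), most in the first 3 mm of lift; then they give way and the carrier is free of them 12 mm up, with a small jerk
- carrier: aluminium jar carrier on the shaker: open tray 118 (x) by 176 mm (y; 188 over the foot beads), walls 36 mm high, floor 3 mm, 2 by 3 pockets 54 mm square centred at x = +-29 and y = -58, 0, +58 mm; an upright on each short end carries a black handle bar over the tray. 0.28 kg empty, 0.75 kg with the jars. Origin: centre of its underside, z up, y along the handle; its yaw is the shaker's
- handle (a point): centre of the carrier's black handle bar, 130 mm above the carrier's underside; the bar runs along the carrier's y, 150 mm free between the uprights, 14 mm wide (x) and 16 mm tall with flat sides; the space around it is free down to the jar caps, 75 mm above its underside. The load may sit up to 20 mm off the middle, so a light grip lets the carrier droop
- tall_jar_a: tall jar with a white screw cap, closed, 50 mm across and 72 mm tall, about 170 g, one of the four standing loose in the carrier's pockets; which pocket differs. Origin: centre of its underside, z up its axis
- tall_jar_b: tall jar with a white screw cap, closed, 50 mm across and 72 mm tall, about 170 g, one of the four standing loose in the carrier's pockets; which pocket differs. Origin: centre of its underside, z up its axis
- short_jar_a: short jar with a white screw cap, closed, 44 mm across and 52 mm tall, about 60 g, one of the four standing loose in the carrier's pockets; which pocket differs. Origin: centre of its underside, z up its axis
- short_jar_b: short jar with a white screw cap, closed, 44 mm across and 52 mm tall, about 60 g, one of the four standing loose in the carrier's pockets; which pocket differs. Origin: centre of its underside, z up its axis
- spare_carrier: bystander: a second carrier of the same make, empty, standing on the bench to the robot's left. Origin: centre of its underside; 138 mm tall
- ink_tub_a: bystander: closed black ink tub with a paper band, 96 mm across the lid, 110 mm tall, on the bench beyond the shaker. Origin: centre of its underside
- ink_tub_b: bystander: another such tub, 110 mm tall, beyond the shaker. Origin: centre of its underside
- cup_stack: bystander: stack of nested clear plastic cups, 76 mm across, 116 mm tall, beyond the shaker. Origin: centre of its underside
- ink_spatula: bystander: ink spatula 200 mm long lying on the bench to the robot's right, between the shaker and the weighing scale. Origin: on its underside
- loose_jar: bystander: a jar like the tall ones, 50 mm across, 72 mm tall, standing on the bench beside the shaker's -y end. Origin: centre of its underside
- flat_pot: bystander: low brownish pot with a clear lid, 92 mm across, 48 mm tall, on the bench beside the shaker's +y end. Origin: centre of its underside
There are look-alikes about, which are no part of the job. What is shaped like the carrier but brown or orange is not meant.

How it is judged:
By the outcome, as a careful person would: the job done as asked, in the order asked, and still so for the second after the job is handed in, while the arm keeps its last pose, push and grip.
It also fails if it takes over 32 s, if anything falls off the work surface, if the arm or the gripper's body presses on something with over 40 N, if the wrist force passes 120 N, or if a joint passes its speed limit or range.

### The arm

A 6-joint arm with a two-finger parallel gripper is mounted at the origin on the work surface. World frame = base frame: x ahead of the robot, y to its left, z up, the work surface at z = 0. Lengths are in mm, angles in rad, forces in N, time in s.
With the tool pointing down it reaches from about 325 to 900 mm from the base axis. Payload 6.1 kg.
Tool frame: the origin (TCP) lies between the finger pads; the fingertips stand 11 mm ahead of it and the grasp point (between the pads) lies 8 mm behind it; z points along the fingers, y is the line along which they close (so a half turn about z gives the same grasp; the last joint's range is limited). The gripper opens to 85 mm and grips with 20 to 120 N. Pads are 22 mm wide; open, the fingers measure 114 mm over their backs; the gripper's body (76 mm by 85 mm) begins 54 mm behind the grasp point. The pads swing forward as they close: fully open they stand 13 mm farther back than shut.
Start: joints at [-1.242, 0.22, 1.526, -0, 1.395, -0.126], TCP at [274.544, -561.464, 242.3] pointing down, gripper open.
Joint ranges: [-2.98, 2.98], [-0.91, 2.08], [0.09, 2.57], [-1.24, 4.39], [0.2, 2.65], [-2.68, 2.68]. Speed limits (rad/s): [2.57, 2.57, 3.01, 3.14, 3.14, 3.14].

### API

Orientations are given as a rotation vector (axis times angle).
In Python, from workcell import manip gives the robot as it stands.
- The arm moves only by the tool arm_command, never from a script. Its argument "targets" is a list of rows, each an object with "grip": the closure, from 0 (fully open) to 1 (shut); "slide": the shift along the tool's x, y, z in units of 800 mm (1.0 is 800 mm), a list of three; "twist": the turn about the tool's z in units of pi rad (1.0 is pi rad). A call has 1 to 20 rows; each row is the pose to reach, as a shift and turn from the pose commanded when the call began, along the tool's axes at that moment, turning the shorter way round; what a row does not reach only later rows make up. A row lasts 1/12 s, in which the tool goes at most 41.7 mm and 7.16 degrees, less where a joint would pass 70% of its speed; a pose out of reach is approached as far as the arm can. A call with a number of a shift or a turn outside -1 to 1 is refused whole. A call with a gripper value outside its range is refused whole. The fingers move at their own pace and stop on an object; the grip force is fixed at half the most. Time passes only in rows, so rows that repeat a pose let the fingers close. It gives the time, the measured TCP pose, the force, the opening and the grip force at its end, in the units of the state.
- manip.state(): the state, without advancing time (a new reading comes with each control period).
- manip.snapshot(name): name is "side" or "top"; returns (picture, depth): 384x512x3 uint8, red, green, blue; 384x512 float32, mm along the optical axis (not along the pixel's ray), 0 where there is no reading.
- manip.calibration(name): a dict with "vertical_fov" (degrees; the focal length in pixels is half the picture's height over the tangent of half this angle, whatever the lens; pixels are square), "cx", "cy" (the principal point, pixels), "dist" ([k1, k2, p1, p2, k3] as OpenCV has them; the pictures are not rectified), "R" (3x3) and "t" (3): a world point X has camera coordinates R X + t. Camera axes: x right, y down, z forward; pixel columns grow to the right and rows downward; lengths in mm; the calibration is good to about 2 mm. A picture is of the moment at which its call begins. calibration takes no time and is no camera call.
- manip.job_done(): hands the job in; it is judged then, once.
Trained networks look in the newest picture that a camera, given by its name, has taken for a name from the list of things; names that differ only in an ending like _2 or _b are one class to them, and where a whole thing is asked for, a point or a joint stands for the part that bears it (a point fixed in the world has none). Each returns a list of dicts, best first, with "conf" (0 to 1); they miss things now and then, are a little off and sometimes report something else, mostly with a low value. They report only what shows in the picture. A call takes as long as a camera call. They do not tell look-alikes from the thing itself.
- manip.look_for(camera, name): "point" ([x, y, z] in mm, in world coordinates, good to about 4 mm: the middle of the surface that is visible of it).
- manip.trace(camera, name): "mask" (384x512 bool, what is visible of it).
The state is a dict: "t": time; "joint_positions": joint angles; "joint_velocities": joint speeds; "joint_efforts": joint torques, N m; "eef_pos": TCP position; "orientation": TCP orientation; "ft_force": force on the tool from outside, world axes, zero at the start; "wrist_torque": the same for the moment, N m; "finger_gap": opening from 0.0 (shut) to 1.0 (fully open); "gripper_force": force on a finger pad.
Only numpy, scipy, OpenCV 4.12 (cv2) and the standard library are available. Lean on these libraries where they do the work, as an engineer would, in place of code of your own. Each camera call takes 0.05 s, during which the arm holds its last target. There are 200 camera calls.

## Working session

There is one attempt and no reset: what is moved stays moved. The work goes in short steps, Python scripts to look and compute and a tool call to move; the robot and the scene stay as the last step left them, time stands still between calls to the robot, and variables do not carry over. Pictures are saved under pics/ and viewed, at most 10 in all, crops included, and the job is handed in when it is done.

Besides the shell and the picture viewer there is one more tool, called after "Emit:" as name(argument=value, ...), one argument or row to a line, values as JSON. arm_command: Moves the arm, as the interface text tells. Its arguments: {"type":"object","properties":{"targets":{"type":"array","items":{"type":"object","properties":{"grip":{"type":"number"},"slide":{"type":"array","items":{"type":"number","minimum":-1,"maximum":1}},"twist":{"type":"number","minimum":-1,"maximum":1}}}}},"required":["targets"]}

```bash
mkdir -p pics
cat > h.py <<'E'
from workcell import manip
import numpy as np, cv2
def K(c):
    f=192/np.tan(np.radians(c["vertical_fov"])/2); return np.array([[f,0,c["cx"]],[0,f,c["cy"]],[0,0,1]])
def world(n,uv,z):
    c=manip.calibration(n); uv=np.array(uv,float).reshape(-1,1,2); z=np.array(z,float).reshape(-1,1)
    p=cv2.undistortPoints(uv,K(c),np.array(c["dist"])).reshape(-1,2)
    X=np.hstack([p*z,z]); return (X-np.array(c["t"]))@np.array(c["R"])
def cloud(n,d):
    v,u=np.nonzero(d>0); return np.c_[u,v],world(n,np.c_[u,v],d[v,u])
def save(n,im): cv2.imwrite(f"pics/{n}.png",im[:,:,::-1])
E
python3 - <<'E'
from h import *
np.set_printoptions(precision=1,suppress=True)
ims=[]
for n in("side","top"):
    im,d=manip.snapshot(n); save(n,im); np.savez(n+"0.npz",im=im,d=d)
    c=manip.calibration(n); print(n,c["vertical_fov"],-np.array(c["R"]).T@np.array(c["t"]))
    for k in("handle","carrier","shaker","spare_carrier"):
        for r in manip.look_for(n,k): print(n,k,np.array(r["point"]),round(r["conf"],2))
print(manip.state())
E
```

```text
side 50.84097156981937 [  17.7  738.1 1075.5]
side handle [516.2 118.5 121.3] 0.85
side handle [234.4 377.5   5.8] 0.63
side carrier [522.2 119.  123.3] 0.82
side carrier [ 350.5 -245.    21.5] 0.78
side carrier [236.7 378.2   8. ] 0.78
side carrier [373.9 -23.8  55. ] 0.7
side carrier [631.3 247.5  54. ] 0.49
side carrier [456.4 160.6  95. ] 0.37
side shaker [452.5 164.8  92. ] 0.82
side shaker [715.5 267.7 113.9] 0.63
side spare_carrier [531.5 491.   14.5] 0.67
side spare_carrier [711.8 271.2 114. ] 0.28
top 47.8225585588236 [ 379.1   43.2 1328.8]
top handle [242.7 368.4   4.4] 0.95
top handle [516.9 100.1  97.7] 0.66
top handle [ 334.9 -242.2    8.4] 0.57
top handle [636.5 245.6  44.6] 0.44
top carrier [520.  100.  100.4] 0.92
top carrier [238.7 370.2   2.8] 0.88
top carrier [ 708.9 -250.2  117.7] 0.27
top shaker [489.3  99.8  93.9] 0.81
top spare_carrier [535.7 482.9   9.5] 0.73
top spare_carrier [723.4 253.8 110.5] 0.47
{'t': 0.5, 'joint_positions': array([-1.2,  0.2,  1.5, -0. ,  1.4, -0.1]), 'joint_velocities': array([ 0., -0., -0.,  0., -0., -0.]), 'joint_efforts': array([ -0. , -49.6, -38.9,  -0. ,   0. ,  -0. ]), 'eef_pos': array([ 274.5, -561.4,  242.3]), 'orientation': array([-3.1, -0.7,  0. ]), 'ft_force': array([-0.6, -1. ,  0.3]), 'wrist_torque': array([ 0., -0.,  0.]), 'gripper_force': 0.0, 'finger_gap': 0.9966441270435773}
```

View pics/side.png

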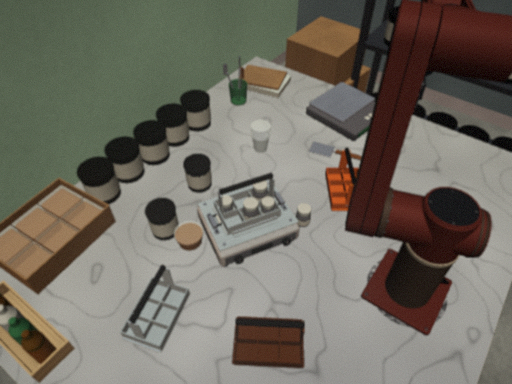

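View pics/top.png

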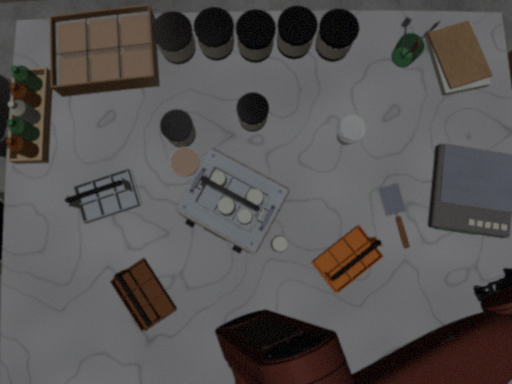

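The candidates are:
- aluminium carrier with jars on the shaker: side (247,205), top (232,195)
- spare carrier, empty, on the bench: side (157,310), top (103,195)
- brown look-alike: side (268,340), top (143,293)
- orange look-alike: side (340,185), top (347,258)

The one on the shaker fits: it is aluminium, holds four white-capped jars and sits on the white housing. I'll measure its handle in both views and confirm in a crop.

Run:
```python
from h import *
np.set_printoptions(precision=1,suppress=True)
crops=[]
for n,(u0,v0) in(("side",(185,160)),("top",(170,140))):
    z=np.load(n+"0.npz"); im,d=z["im"],z["d"]
    uv,X=cloud(n,d)
    near=(np.hypot(X[:,0]-520,X[:,1]-100)<150)
    dark=im[uv[:,1],uv[:,0]].max(1)<75
    m=near&dark&(X[:,2]>195)&(X[:,2]<245); P=X[m]
    print(n,m.sum(),"z pct",np.percentile(P[:,2],[5,25,50,75,95]))
    if n=="top": np.save("hP.npy",P)
    (cx,cy),(w,h),a=cv2.minAreaRect(P[:,:2].astype(np.float32)); print("rect",cx,cy,w,h,a)
    q=P[:,:2]-P[:,:2].mean(0); e=np.linalg.svd(q,full_matrices=False)[2][0]; print("mean",P[:,:3].mean(0),"dir",np.degrees(np.arctan2(e[1],e[0])),"ext",np.percentile(q@e,[0,2,98,100]))
    pl=near&(abs(X[:,2]-92)<6)&(im[uv[:,1],uv[:,0]].min(1)>60); R=cv2.minAreaRect(X[pl][:,:2].astype(np.float32)); print("platform",R,np.median(X[pl][:,2]))
    cap=near&(X[:,2]>135)&(X[:,2]<190)&(im[uv[:,1],uv[:,0]].min(1)>110); print("caps z",np.percentile(X[cap][:,2],[5,50,95]))
    c=cv2.resize(im[v0:v0+120,u0:u0+130],None,fx=3,fy=3,interpolation=cv2.INTER_CUBIC)
    ov=c.copy()
    for u,v in uv[m]: cv2.circle(ov,(int((u-u0)*3+1),int((v-v0)*3+1)),1,(255,0,0),-1)
    crops.append(np.hstack([c]) if n=="side" else ov)
save("crop",np.hstack(crops))
for n in("side","top"):
  for k in("loose_jar","flat_pot"):
    for r in manip.look_for(n,k)[:2]: print(n,k,np.array(r["point"]),round(r["conf"],2))
s=manip.state(); R=cv2.Rodrigues(s["orientation"])[0]; print(R,s["eef_pos"])
```

```text
side 252 z pct [221.1 225.3 229.1 231.4 233.6]
rect 512.641357421875 100.42643737792969 166.64266967773438 14.530105590820312 61.24545669555664
mean [512.2 103.  228. ] dir 60.514341131215616 ext [-85.3 -82.   77.6  81.4]
platform ((515.1712646484375, 98.29006958007812), (261.19976806640625, 205.1090545654297), 59.973419189453125) 94.19108914465804
caps z [146.1 165.4 171.3]
top 376 z pct [222.1 226.  227.7 229.  231.3]
rect 514.6464233398438 96.72386169433594 169.40243530273438 21.077064514160156 61.310970306396484
mean [512.6  98.9 227.1] dir -119.85575230935629 ext [-83.9 -81.1  82.3  85.7]
platform ((512.6190795898438, 98.59065246582031), (260.3433532714844, 200.35812377929688), 60.081504821777344) 91.5338536657852
caps z [142.9 162.8 168.6]
side loose_jar [377.6 -23.1  51.6] 0.58
side loose_jar [499.7  47.9 154.9] 0.51
side flat_pot [632.2 246.7  51.9] 0.82
top loose_jar [382.  -35.5  72.6] 0.75
top flat_pot [636.6 244.   46.6] 0.68
[[ 0.9  0.4 -0. ]
 [ 0.4 -0.9 -0. ]
 [-0.   0.  -1. ]] [ 274.5 -561.5  242.3]
```

View pics/crop.png

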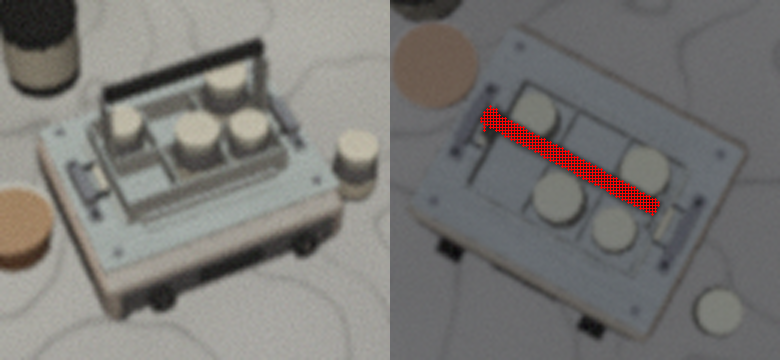

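The crop confirms it: the aluminium carrier sits on the shaker with four white caps. The red overlay on the bar lies on its black handle, running 60° from world x through about (513, 99). The handle top is about 228–230 and the platform about 92, so the heights match the text. Next I'll get the load offset from the cap heights and work out the first move.

```bash
cat >> h.py <<'E'
def plan(target,yd):
    s=manip.state(); R=cv2.Rodrigues(s["orientation"])[0]
    sl=R.T@(np.array(target)-s["eef_pos"])/800
    # twist bringing tool y onto world direction yd (mod pi)
    q=R.T@np.array([np.cos(yd),np.sin(yd),0]); a=np.arctan2(-q[0],q[1])
    a=(a+np.pi/2)%np.pi-np.pi/2
    return np.round(sl,4),round(a/np.pi,4),s
E
python3 - <<'E'
from h import *
np.set_printoptions(precision=4,suppress=True)
z=np.load("top0.npz"); uv,X=cloud("top",z["d"])
ey=np.array([.5,.866]);ex=np.array([.866,-.5]);q=X[:,:2]-[513,99]
lx,ly=q@ex,q@ey; w=0
for a in(-29,29):
  for b in(-58,0,58):
    m=(np.hypot(lx-a,ly-b)<18)&(X[:,2]<185); zz=np.median(X[m][:,2])-92; k=.17 if zz>65 else .06 if zz>45 else 0; w+=k*b; print(a,b,zz,k)
c=w/.75; print("cg y",c)
t=np.array([513,99])+ey*c*.85; print("grasp xy",t)
print(plan([*t,300],np.radians(-30))[:2])
E
```

```text
-29 -58 53.48699350892912 0.06
-29 0 73.4088285336521 0.17
-29 58 1.606892857295108 0
29 -58 73.28936740361024 0.17
29 0 1.8612926718339793 0
29 58 53.53582513295274 0.06
cg y -13.146666666666668
grasp xy [507.4127  89.3227]
(array([ 0.6188, -0.603 , -0.0721]), np.float64(-0.1886))
```

Emit:
arm_command(
  targets=[
    {"slide": [0,0,-0.05],"twist": 0,"grip": 0},
    {"slide": [0.619,-0.603,-0.072],"twist": -0.189,"grip": 0},
    {"slide": [0.619,-0.603,-0.072],"twist": -0.189,"grip": 0},
    {"slide": [0.619,-0.603,-0.072],"twist": -0.189,"grip": 0},
    {"slide": [0.619,-0.603,-0.072],"twist": -0.189,"grip": 0},
    {"slide": [0.619,-0.603,-0.072],"twist": -0.189,"grip": 0},
    {"slide": [0.619,-0.603,-0.072],"twist": -0.189,"grip": 0},
    {"slide": [0.619,-0.603,-0.072],"twist": -0.189,"grip": 0},
    {"slide": [0.619,-0.603,-0.072],"twist": -0.189,"grip": 0},
    {"slide": [0.619,-0.603,-0.072],"twist": -0.189,"grip": 0},
    {"slide": [0.619,-0.603,-0.072],"twist": -0.189,"grip": 0},
    {"slide": [0.619,-0.603,-0.072],"twist": -0.189,"grip": 0},
    {"slide": [0.619,-0.603,-0.072],"twist": -0.189,"grip": 0},
    {"slide": [0.619,-0.603,-0.072],"twist": -0.189,"grip": 0},
    {"slide": [0.619,-0.603,-0.072],"twist": -0.189,"grip": 0},
    {"slide": [0.619,-0.603,-0.072],"twist": -0.189,"grip": 0},
    {"slide": [0.619,-0.603,-0.072],"twist": -0.189,"grip": 0},
    {"slide": [0.619,-0.603,-0.072],"twist": -0.189,"grip": 0},
    {"slide": [0.619,-0.603,-0.072],"twist": -0.189,"grip": 0},
    {"slide": [0.619,-0.603,-0.072],"twist": -0.189,"grip": 0},
  ],
)

```text
t: 2.37
eef_pos: [507.5, 90.7, 299.8]
orientation: [2.717, 1.577, -0.001]
ft_force: [1.0, 0.2, 0.6]
finger_gap: 1.004
gripper_force: 0.0
```

Run:
```python
from h import *
sl,a,s=plan([507.4,89.3,214],np.radians(-30)); print(sl,a,s["t"],s["eef_pos"],s["ft_force"],s["joint_positions"])
im,d=manip.snapshot("side"); save("side1",cv2.resize(im[60:280,130:400],None,fx=2.5,fy=2.5))
```

```text
[-0.0016  0.0008  0.1072] 0.0015 2.3667 [507.48918668  90.72475991 299.79038151] [1.02297776 0.20364184 0.61493198] [ 2.40206844e-02 -7.68682175e-02  1.73282151e+00 -2.81213782e-04
  1.48603834e+00  5.43087244e-01]
```

View pics/side1.png

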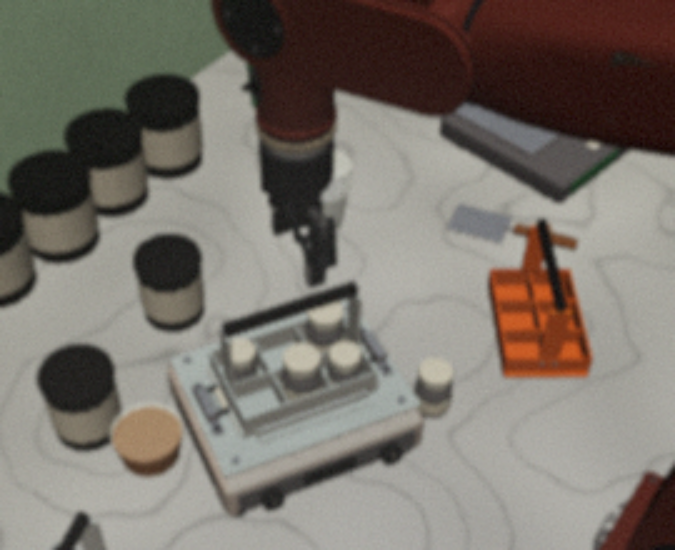

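The open gripper is above the bar: the fingertips are at (315,275) in the crop and the bar's middle is at (295,308), closing across it. I'll lower and check before closing.

Emit:
arm_command(
  targets=[
    {"slide": [-0.001,0.001,0.03],"twist": 0.0015,"grip": 0},
    {"slide": [-0.001,0.001,0.06],"twist": 0.0015,"grip": 0},
    {"slide": [-0.001,0.001,0.08],"twist": 0.0015,"grip": 0},
    {"slide": [-0.001,0.001,0.095],"twist": 0.0015,"grip": 0},
    {"slide": [-0.001,0.001,0.107],"twist": 0.0015,"grip": 0},
    {"slide": [-0.001,0.001,0.107],"twist": 0.0015,"grip": 0},
    {"slide": [-0.001,0.001,0.107],"twist": 0.0015,"grip": 0},
  ],
)

```text
t: 3.0
eef_pos: [507.8, 87.8, 214.5]
orientation: [2.724, 1.565, -0.0]
ft_force: [1.2, 0.9, 0.3]
finger_gap: 0.998
gripper_force: 0.0
```

Emit:
arm_command(
  targets=[
    {"slide": [0,0,0],"twist": 0,"grip": 0.4},
    {"slide": [0,0,0],"twist": 0,"grip": 0.6},
    {"slide": [0,0,0],"twist": 0,"grip": 0.7},
    {"slide": [0,0,0],"twist": 0,"grip": 0.8},
    {"slide": [0,0,0],"twist": 0,"grip": 1},
    {"slide": [0,0,0],"twist": 0,"grip": 1},
    {"slide": [0,0,0],"twist": 0,"grip": 1},
    {"slide": [0,0,0],"twist": 0,"grip": 1},
    {"slide": [0,0,0],"twist": 0,"grip": 1},
    {"slide": [0,0,0],"twist": 0,"grip": 1},
  ],
)

```text
t: 3.83
eef_pos: [508.1, 88.4, 214.7]
orientation: [2.723, 1.566, 0.001]
ft_force: [1.2, 0.6, 3.4]
finger_gap: 0.152
gripper_force: 60.0
```

Run:
```python
from h import *
s=manip.state(); print({k:np.round(s[k],3) for k in("t","eef_pos","ft_force","wrist_torque","finger_gap","gripper_force")})
im,d=manip.snapshot("side"); save("side2",cv2.resize(im[100:280,150:350],None,fx=3,fy=3))
```

```text
{'t': np.float64(3.833), 'eef_pos': array([508.124,  88.385, 214.733]), 'ft_force': array([1.211, 0.602, 3.396]), 'wrist_torque': array([ 0.011, -0.138, -0.069]), 'finger_gap': np.float64(0.152), 'gripper_force': np.float64(60.0)}
```

View pics/side2.png

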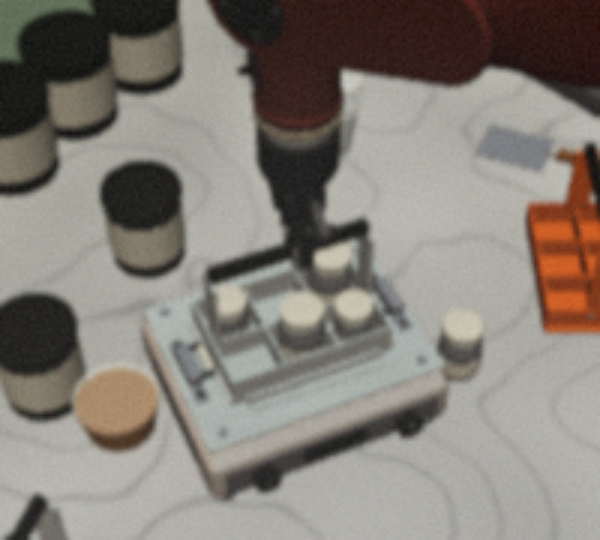

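The fingers hold the bar at (303,250) in the crop. The opening is 12.9 mm against 14 mm, with 60 N of grip, and all jars stand. I'll pull up slowly through the clips.

Emit:
arm_command(
  targets=[
    {"slide": [0,0,-0.001],"twist": 0,"grip": 1},
    {"slide": [0,0,-0.002],"twist": 0,"grip": 1},
    {"slide": [0,0,-0.003],"twist": 0,"grip": 1},
    {"slide": [0,0,-0.004],"twist": 0,"grip": 1},
    {"slide": [0,0,-0.005],"twist": 0,"grip": 1},
    {"slide": [0,0,-0.006],"twist": 0,"grip": 1},
    {"slide": [0,0,-0.007],"twist": 0,"grip": 1},
    {"slide": [0,0,-0.008],"twist": 0,"grip": 1},
    {"slide": [0,0,-0.009],"twist": 0,"grip": 1},
    {"slide": [0,0,-0.01],"twist": 0,"grip": 1},
    {"slide": [0,0,-0.011],"twist": 0,"grip": 1},
    {"slide": [0,0,-0.012],"twist": 0,"grip": 1},
    {"slide": [0,0,-0.013],"twist": 0,"grip": 1},
    {"slide": [0,0,-0.014],"twist": 0,"grip": 1},
    {"slide": [0,0,-0.015],"twist": 0,"grip": 1},
    {"slide": [0,0,-0.016],"twist": 0,"grip": 1},
    {"slide": [0,0,-0.018],"twist": 0,"grip": 1},
    {"slide": [0,0,-0.02],"twist": 0,"grip": 1},
    {"slide": [0,0,-0.022],"twist": 0,"grip": 1},
    {"slide": [0,0,-0.025],"twist": 0,"grip": 1},
  ],
)

```text
t: 5.55
eef_pos: [507.5, 88.4, 233.9]
orientation: [-2.723, -1.566, 0.001]
ft_force: [-1.5, -0.2, -7.0]
finger_gap: 0.155
gripper_force: 59.8
```

```bash
cat >> h.py <<'E'
def check(tag,dz):
    s=manip.state(); print({k:np.round(s[k],3) for k in("t","eef_pos","orientation","ft_force","wrist_torque","finger_gap","gripper_force")})
    ey=np.array([.5,.866]);ex=np.array([.866,-.5]); out=[]
    for n,(u0,v0) in(("side",(170,110)),("top",(165,110))):
        im,d=manip.snapshot(n); out.append(cv2.resize(im[v0:v0+160,u0:u0+130],None,fx=3,fy=3))
        uv,X=cloud(n,d); q=X[:,:2]-[513,99]; lx,ly=q@ex,q@ey
        m=(abs(lx)<12)&(abs(abs(ly+5)-55)<20)&(X[:,2]>205+dz)&(X[:,2]<245+dz)&(im[uv[:,1],uv[:,0]].max(1)<90)
        if m.sum()>20: print(n,"bar slope mm/mm, height",m.sum(),np.polyfit(ly[m],X[m][:,2],1))
        for a in(-29,29):
            for b in(-58,0,58):
                k=(np.hypot(lx-a,ly-b)<15)&(X[:,2]>60+dz)&(X[:,2]<185+dz)
                if k.sum()>5: print("  ",a,b,round(np.median(X[k][:,2])-92-dz,1),end="")
        print()
    save(tag,np.hstack(out))
E
python3 -c "
from h import *
check('lift1',20)"
```

```text
{'t': np.float64(5.55), 'eef_pos': array([507.473,  88.355, 233.875]), 'orientation': array([-2.723e+00, -1.566e+00,  1.000e-03]), 'ft_force': array([-1.501, -0.189, -6.986]), 'wrist_torque': array([-0.012, -0.031, -0.082]), 'finger_gap': np.float64(0.155), 'gripper_force': np.float64(59.812)}
side bar slope mm/mm, height 128 [8.12370844e-03 2.46188888e+02]
   -29 -58 55.8   -29 0 75.6   -29 58 4.6   29 -58 76.1   29 0 4.2   29 58 56.3
top bar slope mm/mm, height 50 [7.29997557e-02 2.50715739e+02]
   -29 -58 54.0   -29 58 1.2
```

View pics/lift1.png

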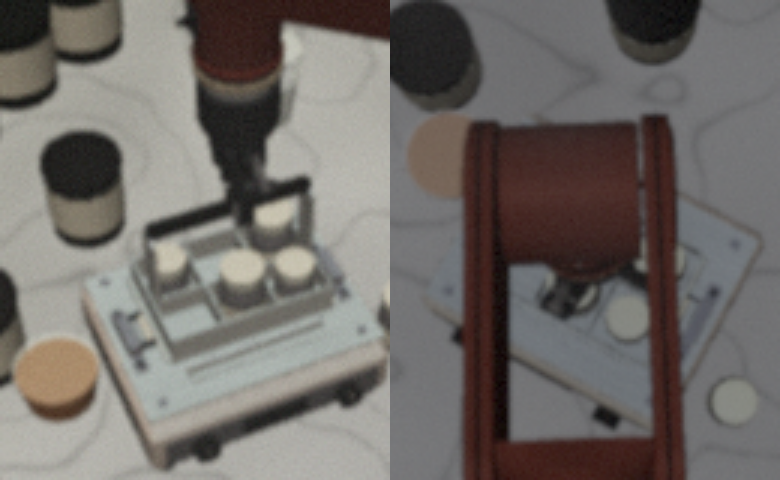

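The carrier is out of both clips, with the gap under it visible at (255,350). It carries 7 N, the bar slope is under 1%, and the jars stand at unchanged heights. I'll raise it smoothly.

Emit:
arm_command(
  targets=[
    {"slide": [0,0,-0.002],"twist": 0,"grip": 1},
    {"slide": [0,0,-0.006],"twist": 0,"grip": 1},
    {"slide": [0,0,-0.012],"twist": 0,"grip": 1},
    {"slide": [0,0,-0.02],"twist": 0,"grip": 1},
    {"slide": [0,0,-0.029],"twist": 0,"grip": 1},
    {"slide": [0,0,-0.038],"twist": 0,"grip": 1},
    {"slide": [0,0,-0.047],"twist": 0,"grip": 1},
    {"slide": [0,0,-0.056],"twist": 0,"grip": 1},
    {"slide": [0,0,-0.065],"twist": 0,"grip": 1},
    {"slide": [0,0,-0.074],"twist": 0,"grip": 1},
    {"slide": [0,0,-0.083],"twist": 0,"grip": 1},
    {"slide": [0,0,-0.092],"twist": 0,"grip": 1},
    {"slide": [0,0,-0.1],"twist": 0,"grip": 1},
    {"slide": [0,0,-0.107],"twist": 0,"grip": 1},
    {"slide": [0,0,-0.113],"twist": 0,"grip": 1},
    {"slide": [0,0,-0.117],"twist": 0,"grip": 1},
    {"slide": [0,0,-0.119],"twist": 0,"grip": 1},
    {"slide": [0,0,-0.12],"twist": 0,"grip": 1},
    {"slide": [0,0,-0.12],"twist": 0,"grip": 1},
    {"slide": [0,0,-0.12],"twist": 0,"grip": 1},
  ],
)

```text
t: 7.32
eef_pos: [507.6, 88.3, 329.9]
orientation: [-2.723, -1.566, 0.001]
ft_force: [-0.2, 0.3, -7.5]
finger_gap: 0.151
gripper_force: 59.8
```

Emit:
arm_command(
  targets=[
    {"slide": [0,0,0],"twist": 0,"grip": 1},
    {"slide": [0,0,0],"twist": 0,"grip": 1},
    {"slide": [0,0,0],"twist": 0,"grip": 1},
    {"slide": [0,0,0],"twist": 0,"grip": 1},
    {"slide": [0,0,0],"twist": 0,"grip": 1},
    {"slide": [0,0,0],"twist": 0,"grip": 1},
    {"slide": [0,0,0],"twist": 0,"grip": 1},
    {"slide": [0,0,0],"twist": 0,"grip": 1},
  ],
)

```text
t: 7.98
eef_pos: [507.8, 88.3, 330.3]
orientation: [-2.723, -1.566, -0.0]
ft_force: [0.0, -0.1, -6.9]
finger_gap: 0.15
gripper_force: 59.8
```

```bash
python3 -c "
from h import *
check('lift2',115)"
```

```text
{'t': np.float64(7.983), 'eef_pos': array([507.794,  88.33 , 330.317]), 'orientation': array([-2.723, -1.566, -0.   ]), 'ft_force': array([ 0.02 , -0.128, -6.947]), 'wrist_torque': array([ 0.044, -0.036, -0.021]), 'finger_gap': np.float64(0.15), 'gripper_force': np.float64(59.823)}
side bar slope mm/mm, height 164 [9.19770600e-04 3.42972817e+02]
   -29 -58 57.0   -29 0 77.6   -29 58 5.7   29 -58 77.0   29 0 5.5   29 58 57.1
top bar slope mm/mm, height 59 [4.02172841e-02 3.44459447e+02]
   -29 -58 53.7   -29 58 2.4   29 -58 74.3
```

View pics/lift2.png

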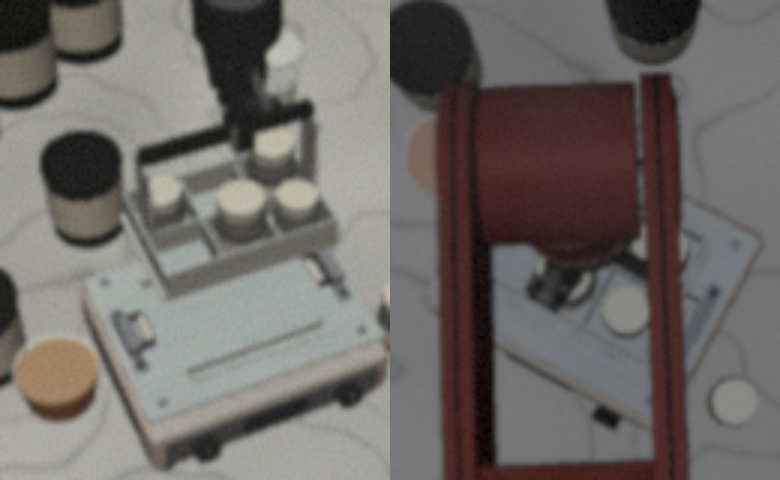

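The carrier hangs level and still, its underside about 115 mm above the platform. All four jars stand, and the pot and loose jar haven't moved. I'm handing it in.

```bash
python3 -c "
from workcell import manip
print(manip.job_done())"
```

```text
the job is handed in; nothing more can be done
None
```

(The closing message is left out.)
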